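# Zero the bench comparator and work its setting master loose

## Task

Zero the dial gauge on its setting master: turn the bezel until the broad zero mark stands under the pointer, then let go. The master sits tight in its nest, so take it by the head and, rather than pulling it straight, rock it well over from side to side, across the gauge's spindle and never against it, working it up until it frees. Finish holding it in the gripper, still and upright just clear above the nest so that the seat can be wiped: do not put it down or let go, keep the bezel's setting, and leave the things lying around alone.

Things in the scene. Friction and masses are not known exactly. Their poses are not given: they have to be found in the camera images.
- comparator: Fixed bench comparator: dark steel base plate 210 x 110 x 16 mm on the bench, origin at the centre of its underside, x axis the long way. At x = -45 mm a dial gauge lies face up, its 8 mm stem pointing along +x through a split clamp (18 x 26 mm at x = -3 mm, top 62 mm above the bench). At x = +55 mm is the nest with the setting master. The gauge's spindle runs along x.
- nest_mouth (a point): Centre of the nest's opening, level with the top of its walls, 39 mm above the bench. The nest is four steel walls, outside 62 x 58 mm (x, y), around a pocket 37.6 x 33.6 mm (x, y). The master's foot stands in it on a rest button 10 mm across, 19 mm above the bench, against the pocket's +x wall, and can dip about 0.1 rad to either y side.
- nest_pins (a point): Midpoint between four sprung thrust pins, two in each of the nest's y walls, 27 mm above the bench. They grip the foot by friction, about 38 N a side: a straight pull takes 55 to 85 N. While the master tilts about this point (head to +y, then -y, 0.1 rad each way) the pins slip and it can be raised 1 to 2 mm a swing with little force. Raised 10 to 12 mm it is past them and loose.
- dial_center (a point): On the axis of the dial gauge, 63 mm above the bench. The knurled bezel is 60 mm in diameter, from 57 to 68 mm above the bench; the gauge's body below it is 54 mm in diameter, underside 39 mm above the bench. Axes as the comparator's.
- bezel (a joint): Angle of the bezel, which carries the dial face, in rad; grows counter-clockwise seen from above; 0 with the zero mark at the side away from the stem (comparator -x). It turns from -2.2 to 2.2 and stays where it is left (friction 0.04 N m).
- zero_mark (a point): the zero mark, a broad black bar 7.5 x 4 mm on the white dial face (the other graduations are thin), 22.5 mm from the dial's axis; turns with the bezel
- pointer_tip (a point): Near the end of the gauge's black pointer, 22.5 mm from the dial's axis, 63 mm above the bench. The pointer follows the spindle (1 turn for 10 mm) and swings when the master moves or leaves; the bezel does not turn it.
- plunger (a joint): Travel of the gauge's spindle, a thin rod along the comparator's x, 50 mm above the bench, lightly sprung against the master's gauging land: about 0 (-0.0004) with the master home, grows as it is pushed in, -0.002 m when it touches nothing. It must not be pushed in more than 2 mm.
- master: Loose setting master, plain steel, 0.5 to 0.7 kg, 86 mm tall, origin at the centre of its underside. Foot and body 36 x 30 mm (x, y), 46 mm high; above it the head, 28 x 26 mm (x, y), 46 to 86 mm up: grip it there across y. A gauging land stands 3 mm out of its -x face, 25 to 39 mm up. At the start it is home in the nest, its axes as the comparator's.
- master_head (a point): centre of the top of the master's head, 86 mm above its underside
- tool_holder: bystander: steel milling chuck standing taper up, 46 mm in diameter, 124 mm tall, origin at its underside
- collet: bystander: steel collet, 33 mm in diameter, 34 mm tall, origin at its underside
- spanner: bystander: open-ended spanner lying flat on the bench at the comparator's +y side, about 50 mm from the plate
Mind the look-alikes: they are no part of the job. There is more than one size of the comparator; the one meant has the size given above. Leave any yellow look-alike of the master alone.

How it is judged:
By the outcome, as a careful person would: the job done as asked, in the order asked, and still so for the second after the job is handed in, while the arm keeps its last pose, push and grip.
It also fails if it takes over 64 s, if anything falls off the work surface, if the arm or the gripper's body presses on something with over 40 N, if the wrist force passes 120 N, or if a joint passes its speed limit or range.

## Robot

A 6-joint arm with a two-finger parallel gripper is mounted at the origin on the work surface. World frame = base frame: x ahead of the robot, y to its left, z up, the work surface at z = 0. Lengths are in m, angles in degrees, forces in N, time in s.
With the tool pointing down it reaches from about 0.25 to 0.725 m from the base axis. Payload 9.7 kg.
Tool frame: the origin (TCP) lies at the very end of the fingers, on their centre line; the grasp point (between the pads) lies grasp_offset behind it (grasp_offset is the distance from the TCP to the grasp point, in m); z points along the fingers, y is the line along which they close (so a half turn about z gives the same grasp; the last joint's range is limited). The gripper opens to 85 mm and grips with 20 to 120 N. Pads are 22 mm wide; open, the fingers measure 114 mm over their backs; the gripper's body (76 mm by 85 mm) begins 54 mm behind the grasp point. The pads swing forward as they close: fully open they stand 13 mm farther back than shut.
Start: joints at [67.838, 4.979, 10.078, 95.1, 0, 90], TCP at [0.207, 0.509, 0.231] pointing down, gripper open.
Joint ranges: [-179.16, 179.16], [-48.56, 103.87], [-65.8, 70.77], [-126.05, 130.52], [-82.76, 87.17], [-180, 180]. Speed limits (degrees/s): [127.2, 127.2, 147.25, 180, 180, 180].

## Interface

Orientations are given as [roll, pitch, yaw] about the fixed x, y, z axes, in that order (R = Rz(yaw) Ry(pitch) Rx(roll)).
In Python, from workcell import get_obs, camera, calibration, job_done, recognise, cut_out, mark_of, grasp_offset gives the robot as it stands.
- The arm moves only by the tool servo_tool, never from a script. Its argument "moves" is a list of rows, each a list of 3 entries, a list of its own where there are three numbers: the turn, a rotation vector about the tool's x, y, z in degrees, then the shift along the tool's x, y, z in m, then the opening in per cent of the stroke, from 0 (shut) to 100 (fully open). In form: [[[ax, ay, az], [x, y, z], claw], ...]. A call has 1 to 12 rows; each row shifts and turns the commanded pose from where the row before left it, along the tool's axes as they then stand; what a row does not reach is not made up. A row lasts 1/10 s, in which the tool goes at most 50 mm and 8.59 degrees, less where a joint would pass 70% of its speed; a pose out of reach is approached as far as the arm can. A call is refused whole if a number of a shift passes 0.05 or a number of a turn 8.59, either way. A call with a gripper value outside its range is refused whole. The fingers move at their own pace and stop on an object; "force" is the grip in N (left out, the last holds). Time passes only in rows, so rows that do not move let the fingers close. It gives the time, the measured TCP pose, the force, the opening and the grip force at its end, in the units of the state.
- get_obs(): the state, without advancing time (a new reading comes with each control period).
- camera(name): name is "scene" or "top" or "wrist"; returns (picture, depth): 420x560x3 uint8, red, green, blue; 420x560 float32, m along the optical axis (not along the pixel's ray), 0 where there is no reading.
- calibration(name): a dict with "camera_matrix" (3x3 intrinsics, pixels), "R" (3x3) and "t" (3): a world point X has camera coordinates R X + t. Camera axes: x right, y down, z forward; pixel columns grow to the right and rows downward; lengths in m; the calibration is good to about 2 mm. The wrist camera is an equidistant fisheye: a pixel r from the principal point sees the ray r / f radians off the axis. A picture is of the moment at which its call begins: read the wrist's pose just before it. calibration takes no time and is no camera call; for the wrist camera it gives the pose at the moment of the call.
- job_done(): hands the job in; it is judged then, once.
Trained networks look in the newest picture that a camera, given by its name, has taken for a name from the list of things; names that differ only in an ending like _2 or _b are one class to them, and where a whole thing is asked for, a point or a joint stands for the part that bears it (a point fixed in the world has none). Each returns a list of dicts, best first, with "score" (0 to 1); they miss things now and then, are a little off and sometimes report something else, mostly with a low value. They report only what shows in the picture. A call takes as long as a camera call. They do not tell look-alikes from the thing itself.
- recognise(name, camera): "xyz" ([x, y, z] in m, in the coordinates of the camera as it stood for that picture, good to about 4 mm: the middle of the surface that is visible of it).
- cut_out(name, camera): "mask" (420x560 bool, what is visible of it).
- mark_of(name, camera): "xyz" ([x, y, z] in m, in the coordinates of the camera as it stood for that picture, good to about 4 mm: a listed point, or the origin of a listed thing).
The state is a dict: "time": time; "q": joint angles; "qd": joint speeds; "joint_efforts": joint torques, N m; "ee_pos": TCP position; "tcp_rot": TCP orientation; "wrist_force": force on the tool from outside, world axes, zero at the start; "torque": the same for the moment, N m; "opening": finger opening in m; "grasp_force": force on a finger pad.
Only numpy, scipy, OpenCV 4.12 (cv2) and the standard library are available. Lean on these libraries where they do the work, as an engineer would, in place of code of your own. Each camera call takes 0.05 s, during which the arm holds its last target. There are 200 camera calls.

## Working session

There is one attempt and no reset: what is moved stays moved. The work goes in short steps, Python scripts to look and compute and a tool call to move; the robot and the scene stay as the last step left them, time stands still between calls to the robot, and variables do not carry over. Pictures are saved under pics/ and viewed, at most 10 in all, crops included, and the job is handed in when it is done.

Besides the shell and the picture viewer there is one more tool, called after "Request:" in YAML: its name, and indented under it one key for each argument. servo_tool: Moves the arm, as the interface text tells. Its arguments: {"type":"object","properties":{"moves":{"type":"array"},"force":{"type":"number"}},"required":["moves"]}

```bash
mkdir -p pics; ls
cat > h.py <<'E'
import numpy as np, cv2
from workcell import *
from scipy.spatial.transform import Rotation as Ro
def w(xyz,cal): return np.array(cal["R"]).T@(np.array(xyz)-np.array(cal["t"]))
def px(X,cal):
    c=np.array(cal["R"])@np.array(X)+np.array(cal["t"]); p=np.array(cal["camera_matrix"])@c; return p[:2]/p[2]
def save(n,im): cv2.imwrite("pics/"+n,cv2.cvtColor(im,cv2.COLOR_RGB2BGR))
E
python3 - <<'E'
from h import *
o=get_obs();print(o);print(grasp_offset() if callable(grasp_offset) else grasp_offset)
ims=[]
for c in ("top","scene"):
    im,d=camera(c);save(c+".png",im);np.savez("pics/"+c,im=im,d=d)
    cal=calibration(c)
    for n in ("comparator","master","dial_center","nest_mouth","master_head","zero_mark","pointer_tip"):
        for r in mark_of(n,c)[:4]:
            X=w(r["xyz"],cal);print(c,n,round(r["score"],2),X.round(3),px(X,cal).round())
E
```

```text
pics
{'time': 0.0, 'q': array([ 6.78369732e+01,  5.01144708e+00,  1.00327486e+01,  9.51002065e+01,
       -3.92218212e-04,  8.99997158e+01]), 'qd': array([ 0.03305287, -0.00107189,  0.00322322,  0.03122652,  0.13341643,
       -0.00614849]), 'joint_efforts': array([ 6.87361080e-04, -5.20387387e+01,  4.64802039e+01,  1.64934515e-02,
        4.48575236e-05,  1.28112586e-05]), 'ee_pos': array([0.20739347, 0.50913592, 0.23056447]), 'tcp_rot': array([-1.79921095e+02,  3.91826483e-04,  1.57837258e+02]), 'wrist_force': array([ 0.2455231 ,  0.2649081 , -0.00669221]), 'torque': array([ 0.03884291,  0.02639341, -0.0032087 ]), 'grasp_force': 0.0, 'opening': 0.0856258604854728}
0.0187
top comparator 0.94 [ 0.562 -0.    -0.   ] [308. 217.]
top comparator 0.7 [ 0.344  0.13  -0.001] [231. 347.]
top comparator 0.59 [ 0.756  0.121 -0.002] [237. 107.]
top master 0.91 [0.542 0.052 0.015] [277. 228.]
top master 0.72 [ 0.597  0.204 -0.001] [189. 197.]
top dial_center 0.91 [ 0.567 -0.043  0.06 ] [337. 211.]
top dial_center 0.66 [0.773 0.097 0.04 ] [250.  90.]
top nest_mouth 0.66 [ 0.457 -0.069 -0.003] [34
[... 696 characters left out ...]
 master 0.41 [0.546 0.048 0.106] [282. 202.]
scene dial_center 0.74 [ 0.569 -0.046  0.065] [236. 212.]
scene dial_center 0.71 [0.357 0.096 0.04 ] [340. 193.]
scene dial_center 0.64 [0.772 0.096 0.039] [241. 311.]
scene nest_mouth 0.91 [0.331 0.165 0.026] [372. 201.]
scene nest_mouth 0.85 [0.732 0.156 0.024] [285. 315.]
scene nest_mouth 0.64 [0.548 0.056 0.038] [285. 232.]
scene master_head 0.71 [0.544 0.05  0.107] [284. 202.]
scene master_head 0.62 [0.597 0.205 0.083] [347. 251.]
scene master_head 0.4 [0.501 0.152 0.001] [337. 249.]
scene zero_mark 0.79 [0.776 0.085 0.046] [234. 306.]
scene zero_mark 0.78 [ 0.559 -0.071  0.065] [229. 206.]
scene zero_mark 0.61 [0.355 0.084 0.042] [336. 191.]
```

View pics/top.png

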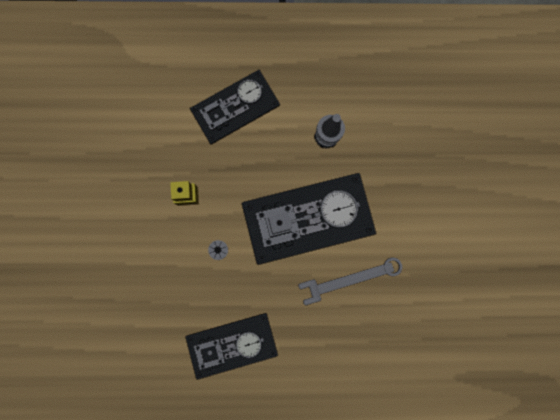

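View pics/scene.png

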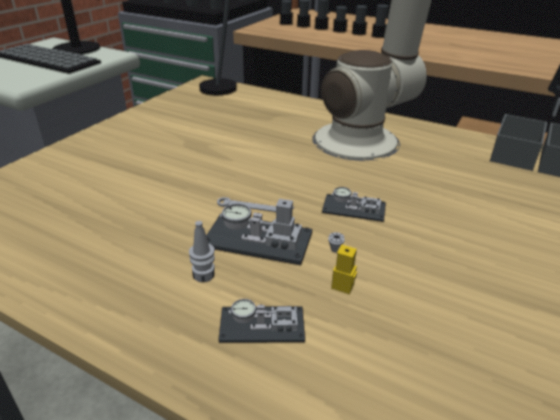

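Run:
```python
from h import *
im=np.load("pics/top.npz")["im"]
save("crop.png",cv2.resize(im[175:265,250:370],None,fx=6,fy=6,interpolation=cv2.INTER_CUBIC))
```

```text
(no output)
```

View pics/crop.png

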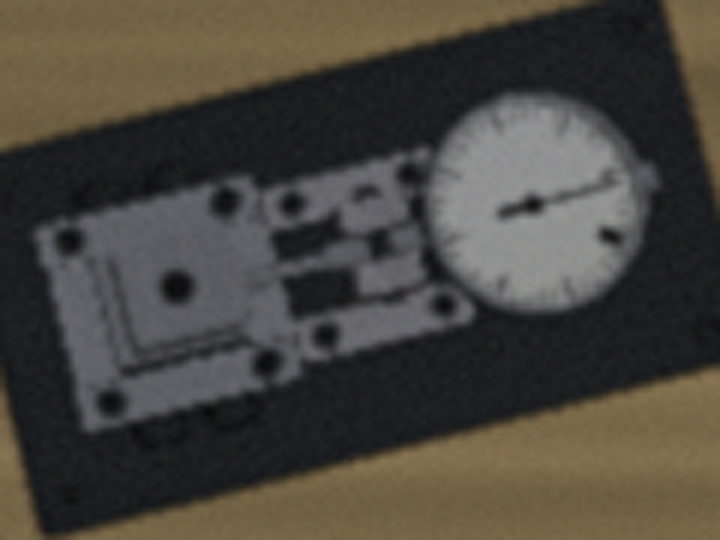

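The meant comparator is the large one: plate centre at about (308,217) in top, dial at (340,209), steel master at (279,222). Possible mix-ups are the small comparators at (235,107) and (231,347), and the yellow master at (183,192). In the crop the pointer ends at about (615,183), the zero mark is at (610,236) and the dial centre is at (533,205), so the bezel needs roughly +37° CCW.

Run:
```python
from h import *
for c in ("top","scene"):
    z=np.load(f"pics/{c}.npz");d=z["d"];cal=calibration(c)
    v,u=np.nonzero(d>0);dd=d[v,u];K=np.array(cal["camera_matrix"])
    P=(np.linalg.inv(K)@np.c_[u,v,np.ones(len(u))].T*dd).T
    X=(P-cal["t"])@np.array(cal["R"])
    m=(abs(X[:,2]-.016)<.006)&(np.hypot(X[:,0]-.563,X[:,1])<.13)
    # keep dark
    col=z["im"][v,u].sum(1)
    m&=col<(170 if c=="top" else 200)
    r=cv2.minAreaRect(X[m,:2].astype(np.float32)*1000);print(c,m.sum(),r)
    m=(abs(X[:,2]-.105)<.006)&(np.hypot(X[:,0]-.545,X[:,1]-.05)<.03)
    print("head",m.sum(),X[m].mean(0).round(4),(X[m].min(0)+X[m].max(0))/2)
    m=(abs(X[:,2]-.063)<.008)&(np.hypot(X[:,0]-.567,X[:,1]+.044)<.04)
    print("dial",m.sum(),X[m].mean(0).round(4),cv2.minEnclosingCircle(X[m,:2].astype(np.float32)*1000))
```

```text
top 4564 ((592.864013671875, 8.10662841796875), (179.5009765625, 209.0302276611328), 14.280927658081055)
head 321 [0.5451 0.0524 0.1037] [0.54450175 0.05184527 0.10356363]
dial 1180 [ 0.5691 -0.043   0.0612] ((567.8322143554688, -39.763755798339844), 36.04331970214844)
scene 435 ((564.6843872070312, 2.0135650634765625), (104.27032470703125, 203.69622802734375), 14.903279304504395)
head 150 [0.5484 0.0533 0.1044] [0.54668543 0.0518288  0.10301712]
dial 528 [ 0.5707 -0.042   0.0629] ((568.9706420898438, -38.91260528564453), 34.963600158691406)
```

Request:
servo_tool:
  moves:
    - [[0, 0, 5.1], [-0.049, 0, 0], 100]
    - [[0, 0, 5.1], [-0.049, 0, 0], 100]
    - [[0, 0, 5.1], [-0.049, 0, 0], 100]
    - [[0, 0, 5.1], [-0.049, 0, 0], 100]
    - [[0, 0, 5.1], [-0.049, -0.002, 0], 100]
    - [[0, 0, 5.1], [-0.049, -0.002, 0], 100]
    - [[0, 0, 5.1], [-0.049, -0.002, 0], 100]
    - [[0, 0, 5.1], [-0.049, -0.002, 0], 100]
    - [[0, 0, 5.1], [-0.049, -0.002, 0], 100]
    - [[0, 0, 5.1], [-0.049, -0.002, 0], 100]
    - [[0, 0, 5.1], [-0.049, -0.002, 0], 100]
    - [[0, 0, 5.1], [-0.049, -0.002, 0], 100]

```text
time: 2.0
ee_pos: [0.5531, 0.0689, 0.2311]
tcp_rot: [180.0, 0.0, 96.4]
wrist_force: [1.6, -0.6, -0.0]
opening: 0.0857
grasp_force: 0.0
```

Request:
servo_tool:
  moves:
    - [[0, 0, 0], [-0.038, 0.001, 0], 100]
    - [[0, 0, 0], [-0.038, 0.001, 0], 100]
    - [[0, 0, 5], [-0.037, 0.001, 0], 100]
    - [[0, 0, 5], [0, 0, 0], 100]
    - [[0, 0, 0], [0, 0, 0], 100]

```text
time: 2.5
ee_pos: [0.5687, -0.0422, 0.2311]
tcp_rot: [-180.0, -0.0, 86.4]
wrist_force: [0.2, 0.0, 0.2]
opening: 0.0855
grasp_force: 0.0
```

Run:
```python
from h import *
o=get_obs();cal=calibration("wrist")
im,d=camera("wrist");save("w1.png",im);np.savez("pics/w1",im=im,d=d)
print(o["ee_pos"],o["tcp_rot"],cal)
for n in ("dial_center","zero_mark","pointer_tip","nest_mouth","master_head","bezel"):
    for r in mark_of(n,"wrist")[:2]: print(n,round(r["score"],2),w(r["xyz"],cal).round(4))
```

```text
[ 0.56865474 -0.04215371  0.23112479] [-1.79983986e+02 -3.12256566e-03  8.64467093e+01] {'camera_matrix': array([[325.1922621 ,   0.        , 278.46213631],
       [  0.        , 325.1922621 , 214.44219794],
       [  0.        ,   0.        ,   1.        ]]), 'R': array([[ 9.98114039e-01, -6.13806815e-02, -8.81681249e-04],
       [-5.80980261e-02, -9.49177914e-01,  3.09331388e-01],
       [-1.98238437e-02, -3.08696777e-01, -9.50953898e-01]]), 't': array([-0.5695562 , -0.04650573,  0.37680733])}
dial_center 0.8 [0.7717 0.0973 0.0438]
dial_center 0.76 [ 0.5714 -0.0429  0.0607]
zero_mark 0.84 [0.7741 0.0833 0.0413]
zero_mark 0.83 [0.3606 0.09   0.0406]
pointer_tip 0.6 [0.7749 0.0886 0.041 ]
pointer_tip 0.5 [ 0.5585 -0.0644  0.0618]
nest_mouth 0.79 [0.3378 0.1636 0.0237]
nest_mouth 0.77 [0.733  0.1561 0.0223]
master_head 0.81 [0.5407 0.0538 0.1025]
master_head 0.38 [0.5444 0.0554 0.0172]Traceback (most recent call last):
  File "<stdin>", line 6, in <module>
ValueError: it knows: collet, comparator, dial_center, master, master_head, nest_mouth, nest_pins, pointer_tip, spanner, tool_holder, zero_mark
```

View pics/w1.png

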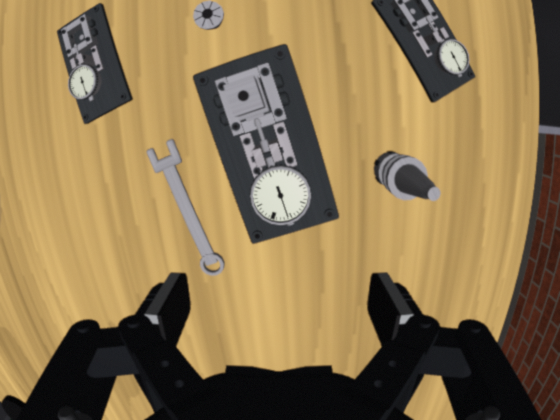

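The wrist view shows the dial at (280,194), the zero mark at (274,215), the pointer ending at about (287,217) and the master at (243,95). I'll rectify this onto the dial plane.

```bash
cat >> h.py <<'E'
def ortho(im,cal,cx,cy,z,half,s=0.00025,interp=cv2.INTER_CUBIC):
    "view from above: columns along world x, rows along world -y"
    n=int(2*half/s); g=(np.arange(n)-n/2)*s
    X,Y=np.meshgrid(cx+g,cy-g)
    P=np.stack([X,Y,np.full_like(X,z)],-1)@np.array(cal["R"]).T+np.array(cal["t"])
    K=np.array(cal["camera_matrix"]); rho=np.hypot(P[...,0],P[...,1]); th=np.arctan2(rho,P[...,2])
    u=K[0,2]+K[0,0]*th*P[...,0]/rho; v=K[1,2]+K[1,1]*th*P[...,1]/rho
    return cv2.remap(im,u.astype(np.float32),v.astype(np.float32),interp)
def dial(im,cal,cx,cy,z=0.063):
    o=ortho(im,cal,cx,cy,z,0.04); g=cv2.cvtColor(o,cv2.COLOR_RGB2GRAY)
    sat=cv2.cvtColor(o,cv2.COLOR_RGB2HSV)[...,1]
    t,_=cv2.threshold(g,0,255,cv2.THRESH_OTSU)
    m=((g>t)).astype(np.uint8)
    m=cv2.morphologyEx(m,cv2.MORPH_OPEN,np.ones((25,25)))
    c=max(cv2.findContours(m,cv2.RETR_EXTERNAL,cv2.CHAIN_APPROX_NONE)[0],key=cv2.contourArea)
    (u,v),(a,b),_=cv2.fitEllipse(cv2.convexHull(c)); s=.00025;n=o.shape[0]
    C=np.array([cx+(u-n/2)*s,cy-(v-n/2)*s])
    pol=lambda r:np.array([g[int(np.clip(v-r/s*np.sin(q),0,n-1)),int(np.clip(u+r/s*np.cos(q),0,n-1))] for q in np.radians(np.arange(0,360,1))],float)
    prof={r:pol(r/1000) for r in (12,14,16,17,20,21,22,23,24,25)}
    return o,C,(a*s,b*s),prof
E
python3 - <<'E'
from h import *
z=np.load("pics/w1.npz");cal=calibration("wrist")
o,C,ab,p=dial(z["im"],cal,.570,-.043)
print(C,ab)
a=np.mean([p[r] for r in (12,14,16)],0); b=np.mean([p[r] for r in (20,21,22,23,24,25)],0)
for n,q in (("ptr",a),("mark",b)):
    print(n,[(i,int(q[i])) for i in range(200,340,3)])
h=ortho(z["im"],cal,.545,.053,.105,.04)
save("o1.png",np.hstack([cv2.resize(o,(400,400)),cv2.resize(h,(400,400))]))
E
```

```text
[ 0.56979773 -0.04114862] (0.05462629318237305, 0.05885242080688477)
ptr [(200, 220), (203, 220), (206, 219), (209, 219), (212, 220), (215, 220), (218, 219), (221, 219), (224, 220), (227, 220), (230, 219), (233, 219), (236, 219), (239, 220), (242, 221), (245, 220), (248, 220), (251, 220), (254, 220), (257, 220), (260, 221), (263, 220), (266, 221), (269, 221), (272, 221), (275, 219), (278, 207), (281, 170), (284, 133), (287, 150), (290, 198), (293, 219), (296, 221), (299, 222), (302, 222), (305, 222), (308, 222), (311, 223), (314, 223), (317, 223), (320, 223), (323, 223), (326, 223), (329, 223), (332, 224), (335, 224), (338, 224)]
mark [(200, 202), (203, 154), (206, 190), (209, 212), (212, 196), (215, 209), (218, 213), (221, 202), (224, 214), (227, 216), (230, 201), (233, 213), (236, 216), (239, 202), (242, 173), (245, 79), (248, 34), (251, 67), (254, 160), (257, 196), (260, 215), (263, 218), (266, 204), (269, 213), (272, 214), (275, 202), (278, 212), (281, 202), (284, 144), (287, 171), (290, 192), (293, 163), (296, 205), (299, 217), (302, 203), (305, 216), (308, 218), (311, 202), (314, 218), (317, 217), (320, 206), (323, 219), (326, 218), (329, 206), (332, 218), (335, 199), (338, 162)]
```

View pics/o1.png

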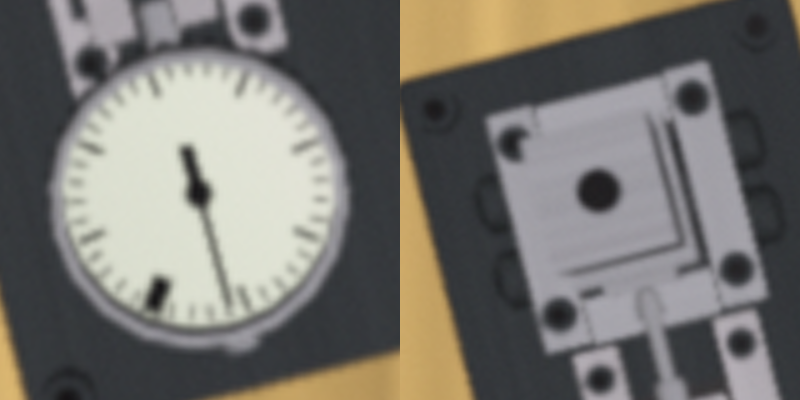

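Request:
servo_tool:
  moves:
    - [[0, 0, 0], [0, 0.001, 0.048], 100]
    - [[0, 0, 0], [0, 0, 0.048], 100]
    - [[0, 0, 0], [0, 0, 0.048], 100]
    - [[0, 0, 0], [0, 0, 0.03], 100]
    - [[0, 0, 0], [0, 0, 0.017], 100]
    - [[0, 0, 0], [0, 0, 0], 100]
    - [[0, 0, 0], [0, 0, 0], 66]
    - [[0, 0, 0], [0, 0, 0], 66]
    - [[0, 0, 0], [0, 0, 0], 66]
    - [[0, 0, 0], [0, 0, 0], 66]
  force: 25

```text
time: 3.8
ee_pos: [0.5703, -0.041, 0.0423]
tcp_rot: [179.9, -0.0, 86.7]
wrist_force: [-2.0, 1.7, 7.6]
opening: 0.0588
grasp_force: 26.8
```

Request:
servo_tool:
  moves:
    - [[0, 0, -7.6], [0, 0, 0], 66]
    - [[0, 0, -7.6], [0, 0, 0], 66]
    - [[0, 0, -7.6], [0, 0, 0], 66]
    - [[0, 0, -7.6], [0, 0, 0], 66]
    - [[0, 0, -7.6], [0, 0, 0], 66]
    - [[0, 0, 0], [0, 0, 0], 66]
    - [[0, 0, 0], [0, 0, 0], 66]

```text
time: 4.5
ee_pos: [0.5685, -0.0415, 0.0422]
tcp_rot: [-179.9, -0.0, 124.6]
wrist_force: [-13.4, -0.4, 13.4]
opening: 0.0591
grasp_force: 27.4
```

Request:
servo_tool:
  moves:
    - [[0, 0, 0], [0, 0, 0], 100]
    - [[0, 0, 0], [0, 0, 0], 100]
    - [[0, 0, 0], [0, 0, 0], 100]
    - [[0, 0, 0], [0, 0, -0.045], 100]
    - [[0, 0, 0], [0, 0, -0.045], 100]
    - [[0, 0, 0], [0, 0, 0], 100]

```text
time: 5.1
ee_pos: [0.5724, -0.0413, 0.1371]
tcp_rot: [179.6, 0.3, 124.6]
wrist_force: [0.4, -0.6, -0.2]
opening: 0.0854
grasp_force: 0.0
```

```bash
cat > look.py <<'E'
import sys
from h import *
n=sys.argv[1]
cal=calibration("wrist");im,d=camera("wrist");np.savez("pics/"+n,im=im,d=d,R=cal["R"],t=cal["t"])
o,C,ab,p=dial(im,cal,.5697,-.042)
print(C,ab,get_obs()["ee_pos"],get_obs()["tcp_rot"])
h=ortho(im,cal,.545,.055,.105,.04)
save(n+"o.png",np.hstack([cv2.resize(o,(400,400)),cv2.resize(h,(400,400))]))
E
python3 look.py w2
```

```text
[ 0.56873134 -0.04242382] (0.05342384719848633, 0.05727347946166992) [ 0.57157577 -0.0412204   0.13396999] [179.72062694   0.22444055 124.64239512]
```

View pics/w2o.png

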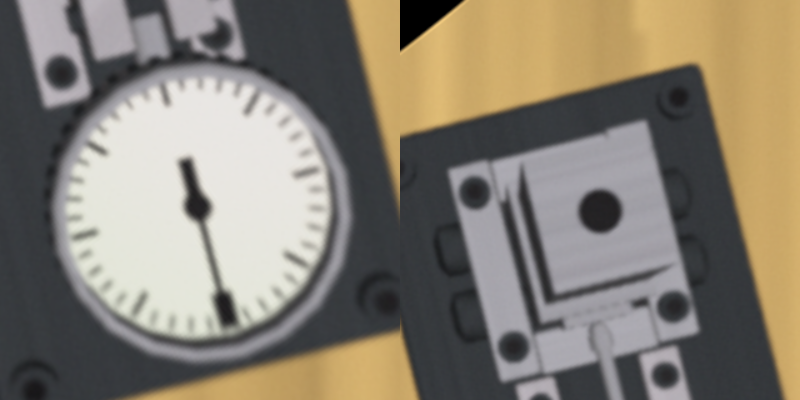

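Run:
```python
from h import *
o=cv2.imread("pics/w2o.png",0)[:,:400].astype(float)
def ang(c,r0,r1):
    v,u=np.mgrid[:400,:400];x=u-c[0];y=c[1]-v;r=np.hypot(x,y);a=np.degrees(np.arctan2(y,x))
    m=(r>r0*5)&(r<r1*5)&(abs(a+76)<13);k=np.where(m,np.clip(170-o,0,None),0);return (k*a).sum()/k.sum()
for c in ((197,206),(198,207),(196.5,205)): print(c,ang(c,8,12),ang(c,12,16),ang(c,20,22),ang(c,22,25))
```

```text
(197, 206) -74.90827801637441 -74.90149318434815 -74.73036273101943 -74.69201102834454
(198, 207) -75.72343244749744 -75.49621560018542 -75.11825556845986 -75.02902740604807
(196.5, 205) -74.62415478895969 -74.72238155223182 -74.58173161400306 -74.59662717802055
```

Request:
servo_tool:
  moves:
    - [[0, 0, 0], [0, 0, -0.03], 100]
    - [[0, 0, 0], [0.031, 0.0106, 0], 100]
    - [[0, 0, 0], [0.031, 0.0106, 0], 100]
    - [[0, 0, 0], [0.0315, 0.0106, 0], 100]
    - [[0, 0, 6.8], [0, 0, 0], 100]
    - [[0, 0, 6.8], [0, 0, 0], 100]
    - [[0, 0, 6.7], [0, 0, 0], 100]
    - [[0, 0, 0], [0, 0, 0], 100]
    - [[0, 0, 0], [0, 0, 0], 100]

```text
time: 6.05
ee_pos: [0.5425, 0.0539, 0.1596]
tcp_rot: [-179.9, -0.0, 104.5]
wrist_force: [0.3, 0.1, 0.1]
opening: 0.0851
grasp_force: 0.0
```

Run:
```python
from h import *
cal=calibration("wrist");im,d=camera("wrist")
o=get_obs();print(o["ee_pos"],o["tcp_rot"],o["time"])
for n in ("master_head","nest_mouth"):
    for r in mark_of(n,"wrist")[:2]: print(n,round(r["score"],2),w(r["xyz"],cal).round(4))
save("w3.png",np.hstack([cv2.resize(ortho(im,cal,.545,.054,.105,.04),(400,400)),cv2.resize(im,None,fx=.7,fy=.7)[:294].repeat(1,0) if 0 else cv2.resize(im,(400,400))]))
```

```text
[0.54255579 0.05380087 0.15971383] [-1.79956509e+02 -4.87317280e-03  1.04513167e+02] 6.1
master_head 0.93 [0.5443 0.0523 0.1037]
master_head 0.6 [0.5982 0.2061 0.0842]
nest_mouth 0.75 [0.3417 0.1646 0.0284]
nest_mouth 0.6 [0.7316 0.1565 0.0234]
```

View pics/w3.png

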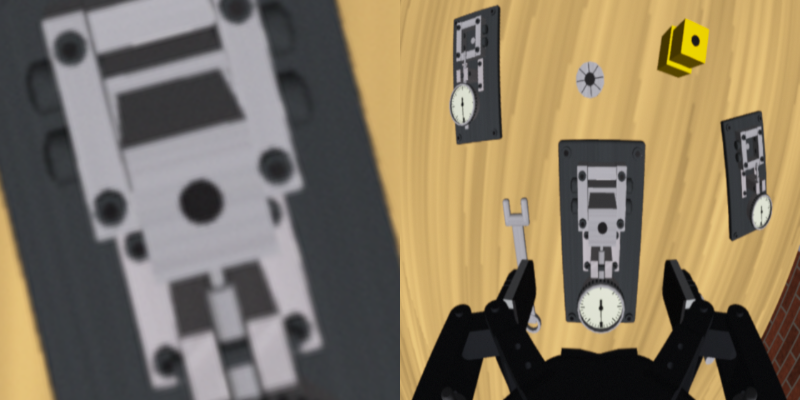

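Request:
servo_tool:
  moves:
    - [[0, 0, 0], [-0.001, 0.0023, 0], 100]
    - [[0, 0, 0], [0, 0, 0.045], 100]
    - [[0, 0, 0], [0, 0, 0.045], 100]
    - [[0, 0, 0], [0, 0, 0], 60]
    - [[0, 0, 0], [0, 0, 0], 35]
    - [[0, 0, 0], [0, 0, 0], 20]
    - [[0, 0, 0], [0, 0, 0], 20]
    - [[0, 0, 0], [0, 0, 0], 20]
    - [[0, 0, 0], [0, 0, 0], 20]
    - [[0, 0, 0], [0, 0, 0], 20]
  force: 20

```text
time: 7.2
ee_pos: [0.546, 0.0535, 0.0729]
tcp_rot: [179.8, 0.0, 104.3]
wrist_force: [-3.7, -0.5, 7.4]
opening: 0.0253
grasp_force: 21.2
```

Request:
servo_tool:
  moves:
    - [[0, 0, 0], [0, 0, 0], 20]
    - [[0, 0, 0], [0, 0, 0], 20]
    - [[3, 0, 0], [0, 0.0023, 0], 20]
    - [[3, 0, 0], [0, 0.0023, 0], 20]
    - [[0, 0, 0], [0, 0, 0], 20]
  force: 100

```text
time: 7.7
ee_pos: [0.5511, 0.0547, 0.0728]
tcp_rot: [-174.1, 0.0, 104.3]
wrist_force: [-3.4, -1.2, 9.9]
opening: 0.0244
grasp_force: 105.0
```

Request:
servo_tool:
  moves:
    - [[-3, 0, 0], [0, -0.0024, -0.001], 20]
    - [[-3, 0, 0], [0, -0.0024, -0.001], 20]
    - [[-3, 0, 0], [0, -0.0024, -0.001], 20]
    - [[-3, 0, 0], [0, -0.0024, -0.001], 20]
    - [[0, 0, 0], [0, 0, 0], 20]
    - [[3, 0, 0], [0, 0.0024, -0.0005], 20]
    - [[3, 0, 0], [0, 0.0024, -0.0005], 20]
    - [[3, 0, 0], [0, 0.0024, -0.0005], 20]
    - [[3, 0, 0], [0, 0.0024, -0.0005], 20]
    - [[0, 0, 0], [0, 0, 0], 20]

```text
time: 8.7
ee_pos: [0.5508, 0.0547, 0.0745]
tcp_rot: [-173.8, 0.0, 104.3]
wrist_force: [6.8, -1.3, -22.7]
opening: 0.0246
grasp_force: 104.9
```

Request:
servo_tool:
  moves:
    - [[-3, 0, 0], [0, -0.0025, -0.0003], 20]
    - [[-3, 0, 0], [0, -0.0025, -0.0003], 20]
    - [[-3, 0, 0], [0, -0.0025, -0.0003], 20]
    - [[-3, 0, 0], [0, -0.0025, -0.0003], 20]
    - [[0, 0, 0], [0, 0, 0], 20]
    - [[3, 0, 0], [0, 0.0025, -0.0003], 20]
    - [[3, 0, 0], [0, 0.0025, -0.0003], 20]
    - [[3, 0, 0], [0, 0.0025, -0.0003], 20]
    - [[3, 0, 0], [0, 0.0025, -0.0003], 20]
    - [[0, 0, 0], [0, 0, 0], 20]

```text
time: 9.7
ee_pos: [0.5509, 0.0546, 0.0816]
tcp_rot: [-174.0, 0.1, 104.4]
wrist_force: [-2.1, -2.0, 9.3]
opening: 0.0246
grasp_force: 110.1
```

Request:
servo_tool:
  moves:
    - [[0, 0, 0], [0, 0, 0], 20]
    - [[0, 0, 0], [0, 0, 0], 20]

```text
time: 9.9
ee_pos: [0.5506, 0.0545, 0.0817]
tcp_rot: [-174.1, 0.1, 104.3]
wrist_force: [0.4, -0.4, 4.7]
opening: 0.0246
grasp_force: 109.6
```

Run:
```python
from h import *
im,d=camera("scene");cal=calibration("scene")
o=get_obs();print(o["ee_pos"],o["tcp_rot"],o["wrist_force"],o["torque"])
cal2=calibration("wrist");iw,_=camera("wrist");ow,C,_,_=dial(iw,cal2,.5697,-.042)
save("s2.png",np.hstack([cv2.resize(im[150:280,200:330],(400,400),interpolation=cv2.INTER_CUBIC),cv2.resize(iw,(400,400))]))
```

```text
[0.55063436 0.05451471 0.08171986] [-1.74140269e+02  5.31584014e-02  1.04340565e+02] [-0.16199657 -1.15263716  6.27917605] [-0.3965967   0.53857549  0.11167665]
```

View pics/s2.png

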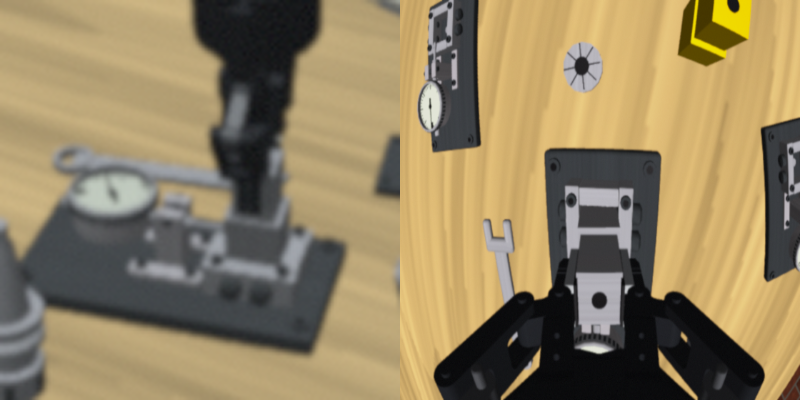

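Request:
servo_tool:
  moves:
    - [[-3, 0, 0], [0, -0.0028, -0.0006], 20]
    - [[-3, 0, 0], [0, -0.0028, -0.0006], 20]
    - [[-3, 0, 0], [0, -0.0028, -0.0006], 20]
    - [[-3, 0, 0], [0, -0.0028, -0.0006], 20]
    - [[0, 0, 0], [0, 0, 0], 20]

```text
time: 10.5
ee_pos: [0.5403, 0.052, 0.0848]
tcp_rot: [173.6, 0.0, 104.3]
wrist_force: [6.6, 1.6, -1.9]
opening: 0.0248
grasp_force: 108.7
```

Request:
servo_tool:
  moves:
    - [[3, 0, 0], [0, 0.003, -0.0004], 20]
    - [[3, 0, 0], [0, 0.003, -0.0004], 20]
    - [[3, 0, 0], [0, 0.003, -0.0004], 20]
    - [[3, 0, 0], [0, 0.003, -0.0004], 20]
    - [[0, 0, 0], [0, 0, 0], 20]

```text
time: 11.0
ee_pos: [0.5509, 0.0548, 0.0836]
tcp_rot: [-173.8, 0.0, 104.4]
wrist_force: [-1.4, -1.4, -4.3]
opening: 0.0252
grasp_force: 108.4
```

Request:
servo_tool:
  moves:
    - [[-3, 0, 0], [0, -0.003, -0.0005], 20]
    - [[-3, 0, 0], [0, -0.003, -0.0005], 20]
    - [[-3, 0, 0], [0, -0.003, -0.0005], 20]
    - [[-3, 0, 0], [0, -0.003, -0.0005], 20]
    - [[0, 0, 0], [0, 0, 0], 20]
    - [[3, 0, 0], [0, 0.003, -0.0006], 20]
    - [[3, 0, 0], [0, 0.003, -0.0006], 20]
    - [[3, 0, 0], [0, 0.003, -0.0006], 20]
    - [[3, 0, 0], [0, 0.003, -0.0006], 20]
    - [[0, 0, 0], [0, 0, 0], 20]

```text
time: 12.0
ee_pos: [0.5511, 0.0549, 0.0884]
tcp_rot: [-173.9, 0.0, 104.3]
wrist_force: [-0.0, -1.7, -5.3]
opening: 0.0246
grasp_force: 108.4
```

Request:
servo_tool:
  moves:
    - [[-3, 0, 0], [0, -0.003, -0.0005], 20]
    - [[-3, 0, 0], [0, -0.003, -0.0005], 20]
    - [[0, 0, 0], [0, 0, 0], 20]
    - [[0, 0, 0], [0, 0, -0.002], 20]
    - [[0, 0, 0], [0, 0, -0.002], 20]
    - [[0, 0, 0], [0, 0, 0], 20]

```text
time: 12.6
ee_pos: [0.5449, 0.0536, 0.0951]
tcp_rot: [-180.0, -0.0, 104.3]
wrist_force: [-0.5, -0.3, -5.3]
opening: 0.0247
grasp_force: 108.2
```

Request:
servo_tool:
  moves:
    - [[0, 0, 0], [0, 0, -0.002], 20]
    - [[0, 0, 0], [0, 0, -0.003], 20]
    - [[0, 0, 0], [0, 0, 0], 20]
    - [[0, 0, 0], [0, 0, 0], 20]
    - [[0, 0, 0], [0, 0, 0], 20]

```text
time: 13.1
ee_pos: [0.5447, 0.0534, 0.0995]
tcp_rot: [-180.0, -0.0, 104.3]
wrist_force: [-0.4, -0.1, -5.6]
opening: 0.0243
grasp_force: 108.2
```

Run:
```python
from h import *
im,d=camera("scene");cal=calibration("scene")
o=get_obs();print(o["ee_pos"],o["tcp_rot"],o["wrist_force"],o["torque"])
for n in ("master_head","master","nest_mouth"):
    for r in mark_of(n,"scene")[:4]: print(n,round(r["score"],2),w(r["xyz"],cal).round(4))
for z in (.039,.042,.046): print(z,((px([.5443,.0538,z],cal)-[210,160])*6).round())
it,_=camera("top");ct=calibration("top")
save("s3.png",np.hstack([cv2.resize(im[160:260,210:310],(600,600),interpolation=cv2.INTER_CUBIC)]))
tt=cv2.resize(it[175:265,250:370],None,fx=6,fy=6,interpolation=cv2.INTER_CUBIC);save("t3.png",tt)
```

```text
[0.54466819 0.05336131 0.09952712] [-1.79986521e+02 -2.34656074e-03  1.04337459e+02] [ 0.50828402 -0.36656037 -5.24037033] [ 0.02305108 -0.05966555 -0.04749608]
master_head 0.94 [0.5446 0.0475 0.1301]
master_head 0.78 [0.596  0.2058 0.0856]
master_head 0.71 [0.5471 0.0527 0.0365]
master_head 0.21 [0.5042 0.1538 0.0022]
master 0.72 [0.5936 0.2048 0.0014]
master 0.57 [0.5428 0.0516 0.0482]
nest_mouth 0.95 [0.5473 0.0535 0.0347]
nest_mouth 0.75 [0.3349 0.1669 0.0276]
nest_mouth 0.68 [0.7353 0.1561 0.0263]
nest_mouth 0.64 [0.548  0.0501 0.1322]
0.039 [448. 423.]
0.042 [448. 416.]
0.046 [449. 406.]
```

View pics/s3.png

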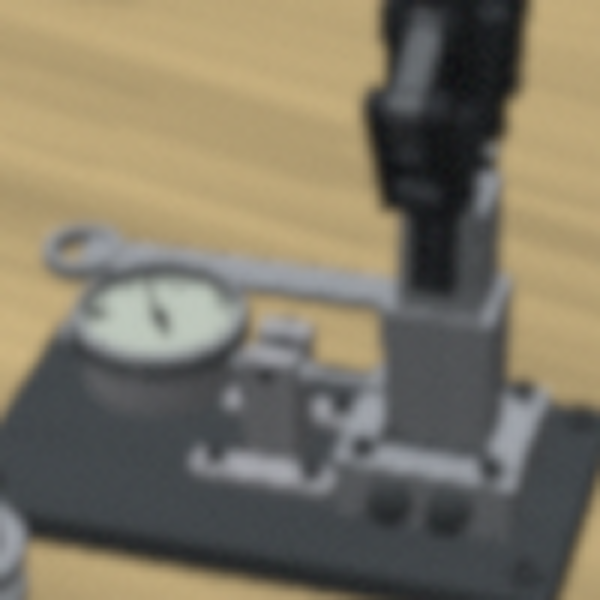

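Run:
```python
from h import *
cal=calibration("scene");a=np.radians(104.3);X=np.array([np.cos(a),np.sin(a),0]);Y=np.array([-X[1],X[0],0])
for b in (.040,.043,.046,.049):
    c=np.array([.5447,.0534,b])
    print(b,[((px(c+sx*.018*X-.015*Y+[0,0,h],cal)-[210,160])*6).round() for h in (0,.046) for sx in (-1,1)])
```

```text
0.04 [array([383., 438.]), array([488., 456.]), array([384., 325.]), array([492., 342.])]
0.043 [array([383., 431.]), array([489., 449.]), array([384., 317.]), array([493., 334.])]
0.046 [array([383., 424.]), array([489., 441.]), array([384., 309.]), array([493., 327.])]
0.049 [array([384., 417.]), array([489., 434.]), array([385., 302.]), array([493., 319.])]
```

```bash
python3 -c "
from workcell import *
print(job_done())"
```

```text
the job is handed in; nothing more can be done
None
```

I zeroed the bezel to within about 0.5° of the pointer with the master home, then rocked the master free; the job is handed in at about 13 s, with it held upright and still, its underside about 6–7 mm above the nest walls.

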